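Release the bench winch and wind it back

ROBOT

A 6-joint arm with a two-finger parallel gripper is mounted at the origin on the work surface. World frame = base frame: x ahead of the robot, y to its left, z up, the work surface at z = 0. Lengths are in m, angles in rad, forces in N, time in s.
With the tool pointing down it reaches from about 0.375 to 0.975 m from the base axis. Payload 3.8 kg.
Tool frame: the origin (TCP) lies where the fingers leave the gripper's body, on its centre line; the fingertips stand 64 mm ahead of it and the grasp point (between the pads) lies 45 mm ahead of it; z points along the fingers, y is the line along which they close (so a half turn about z gives the same grasp; the last joint's range is limited). The gripper opens to 88 mm and grips with 3 to 60 N. Pads are 18 mm wide; open, the fingers measure 123 mm over their backs; the gripper's body (75 mm by 187 mm) begins 45 mm behind the grasp point.
Start: joints at [-1.184, 0.264, 1.604, -0, 1.274, -0.037], TCP at [0.278, -0.615, 0.303] pointing down, gripper open.
Joint ranges: [-2.63, 2.63], [-0.94, 2.18], [0.31, 2.57], [-1.31, 4.45], [0, 2.66], [-2.55, 2.55]. Speed limits (rad/s): [2.57, 2.57, 3.14, 3.14, 3.14, 3.14].

INTERFACE

Orientations are given as [roll, pitch, yaw] about the fixed x, y, z axes, in that order (R = Rz(yaw) Ry(pitch) Rx(roll)).
In Python, from station import arm gives the robot as it stands. The module is installed in compiled form; this text tells all that it offers.
- The arm moves only by the tool move_arm, never from a script. Its argument "moves" is a list of rows, each an object with "gripper": the closure in counts, from 0 (fully open) to 255 (shut); "slide": the shift along the tool's x, y, z in m, a list of three; "turn": the turn, a rotation vector about the tool's x, y, z in rad, a list of three. In form: [{"gripper": gripper, "slide": [x, y, z], "turn": [ax, ay, az]}, ...]. A call has 1 to 20 rows; each row is the pose to reach, as a shift and turn from the pose commanded when the call began, along the tool's axes at that moment; what a row does not reach only later rows make up. A row lasts 1/10 s, in which the tool goes at most 50 mm and 8.59 degrees, less where a joint would pass 70% of its speed; a pose out of reach is approached as far as the arm can. A call with a gripper value outside its range is refused whole. The fingers move at their own pace and stop on an object; "force" is the grip in N (left out, the last holds). Time passes only in rows, so rows that repeat a pose let the fingers close. It gives the time, the measured TCP pose, the force, the opening and the grip force at its end, in the units of the state.
- arm.read_state(): the state, without advancing time (a new reading comes with each control period).
- arm.snapshot(name): name is "side" or "top"; returns (picture, depth): 480x640x3 uint8, red, green, blue; 480x640 float32, m along the optical axis (not along the pixel's ray), 0 where there is no reading.
- arm.get_calibration(name): a dict with "camera_matrix" (3x3 intrinsics, pixels), "xyz" and "orientation" of the camera in the world. Camera axes: x right, y down, z forward; pixel columns grow to the right and rows downward; lengths in m; the calibration is good to about 2 mm. A picture is of the moment at which its call begins. get_calibration takes no time and is no camera call.
- arm.job_done(): hands the job in; it is judged then, once.
The state is a dict: "t": time; "joint_pos": joint angles; "joint_velocities": joint speeds; "joint_efforts": joint torques, N m; "tcp_pos": TCP position; "tcp_rot": TCP orientation; "contact_force": force on the tool from outside, world axes, zero at the start; "moment": the same for the moment, N m; "gripper_width": finger opening in m; "gripper_force": force on a finger pad.
Only numpy, scipy, OpenCV 4.12 (cv2) and the standard library are available. Lean on these libraries where they do the work, as an engineer would, in place of code of your own. Each camera call takes 0.05 s, during which the arm holds its last target. There are 200 camera calls.

TASK

Let the bench hand winch off: flip its pawl up off the toothed wheel and lay it right back, so that it stays off. Then wind the crank backward, its handle coming over the top towards the side where the pawl is pivoted, until the crank arm rests against its rubber stop, and leave it so. Leave the white tub standing where it is.

Things in the scene. Friction and masses are not known exactly. Their poses are not given: they have to be found in the camera images.
- winch: Hand winch fixed to the bench: 190 x 150 mm base, two blue cheeks (y = -62, 27 mm; up to z = 200 at x = -90 to -55, else 165 or less), axle along y at x = 0, z = 115 mm, with drum and 12-tooth wheel (120 mm across, y = 8 to 20). Origin: on the bench under the axle; z up, +y to the crank's side, -x (roughly facing the robot) to the pawl's pivot pin, which runs along y at x = -70, z = 183 mm.
- pawl (a joint): Steel pawl on top of the wheel, stopping it turning backward. Rad: 0 to 0.17 down on the teeth, grows as it lifts, 2.1 laid fully back. Held by its black 22 mm ball knob on a stem: at 0 its centre is 40 mm in +x, 34 mm in +z from the pivot pin, at winch y = 14; it swings up and over to -x. Needs under 3 N. Below 1.2 it drops back on the wheel; past 1.6 it falls backward and stays off.
- crank (a joint): Crank, one piece with the wheel: flat arm and round wooden handle, 22 mm thick, along winch y = 50 to 125 mm, 90 mm from the axle. Rad: 0 with the arm on its stop (black rubber pin on the +y cheek), grows winding forward; the arm leans value - 0.75 rad from straight up towards +x. Stiff (4 N at the handle), stays where left. With the pawl down it goes back one tooth (0.52) at most.
- tub: White round plastic tub on the bench, a bystander, about 116 mm across and 85 mm high. Origin: centre of its underside, z up.

How it is judged:
By the outcome, as a careful person would: the job done as asked, in the order asked, and still so for the second after the job is handed in, with the robot touching nothing.
It also fails if it takes over 48 s, if anything falls off the work surface, if the arm or the gripper's body presses on something with over 40 N, if the wrist force passes 120 N, or if a joint passes its speed limit or range.

## Working session

There is one attempt and no reset: what is moved stays moved. The work goes in short steps, Python scripts to look and compute and a tool call to move; the robot and the scene stay as the last step left them, time stands still between calls to the robot, and variables do not carry over. Pictures are saved under pics/ and viewed, at most 10 in all, crops included, and the job is handed in when it is done.

Besides the shell and the picture viewer there is one more tool, called by a JSON object that holds its "api" and its "payload", one argument or row to a line. move_arm: Moves the arm, as the interface text tells. Its arguments: {"type":"object","properties":{"moves":{"type":"array"},"force":{"type":"number"}},"required":["moves"]}

```bash
mkdir -p pics; cat > h.py <<'E'
import numpy as np,cv2
from station import arm
from scipy.spatial.transform import Rotation as R
def cam(n):
    c=arm.get_calibration(n);K=np.array(c["camera_matrix"]);o=np.array(c["orientation"])
    Rm=o if o.shape==(3,3) else R.from_euler('xyz',o).as_matrix()
    return K,np.array(c["xyz"]),Rm
def pt(n,u,v,d):
    K,t,Rm=cam(n);return t+Rm@(np.linalg.inv(K)@np.array([u,v,1.])*d)
def cloud(n,dep):
    K,t,Rm=cam(n);v,u=np.mgrid[0:480,0:640]
    p=np.stack([u,v,np.ones_like(u)],-1)@np.linalg.inv(K).T*dep[...,None]
    return p@Rm.T+t
def proj(n,P):
    K,t,Rm=cam(n);q=K@(Rm.T@(np.array(P)-t));return q[:2]/q[2]
def snap(n,f):
    p,d=arm.snapshot(n);cv2.imwrite(f"pics/{f}.png",p[...,::-1]);return p,d
E
python3 - <<'E'
from h import *
for n in("side","top"):
    p,d=snap(n,n+"0");np.savez(f"{n}0.npz",p=p,d=d)
    c=arm.get_calibration(n);print(n,c)
print(arm.read_state())
E
```

```text
side {'camera_matrix': array([[442.77759295,   0.        , 317.14589981],
       [  0.        , 442.77759295, 242.53478153],
       [  0.        ,   0.        ,   1.        ]]), 'xyz': array([0.07588494, 0.65723893, 0.77831515]), 'orientation': array([-2.24285229,  0.01178329, -2.57665565])}
top {'camera_matrix': array([[460.46987761,   0.        , 327.37049954],
       [  0.        , 460.46987761, 234.63260774],
       [  0.        ,   0.        ,   1.        ]]), 'xyz': array([0.34426819, 0.01128489, 1.13424573]), 'orientation': array([-2.97122391, -0.00302467, -1.54113145])}
{'t': 0.1, 'joint_pos': array([-1.18389780e+00,  2.64663686e-01,  1.60520099e+00,  3.21465161e-05,
        1.27370802e+00, -3.69098883e-02]), 'joint_velocities': array([ 0.00078923, -0.00117543, -0.00460543,  0.0014334 , -0.00026318,
       -0.0006108 ]), 'joint_efforts': array([ 5.32302529e-04, -5.03618503e+01, -3.58071792e+01,  7.30673759e-02,
        2.33235781e-02, -5.06300375e-05]), 'tcp_pos': array([ 0.27739441, -0.61481815,  0.30154159]), 'tcp_rot': array([-3.13961509e+00, -1.03765291e-04,  4.23798874e-01]), 'contact_force': array([-0.45867846, -0.53706939, -0.31030542]), 'moment': array([ 0.01916358,  0.04028212, -0.059604  ]), 'gripper_force': 0.0, 'gripper_width': 0.08796974143928611}
```

View pics/side0.png

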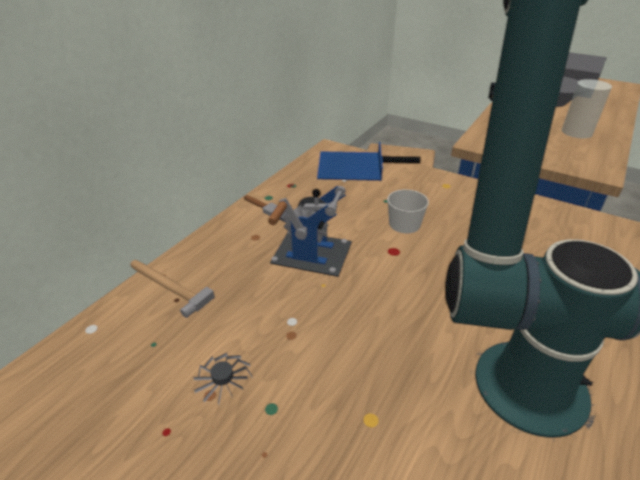

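View pics/top0.png

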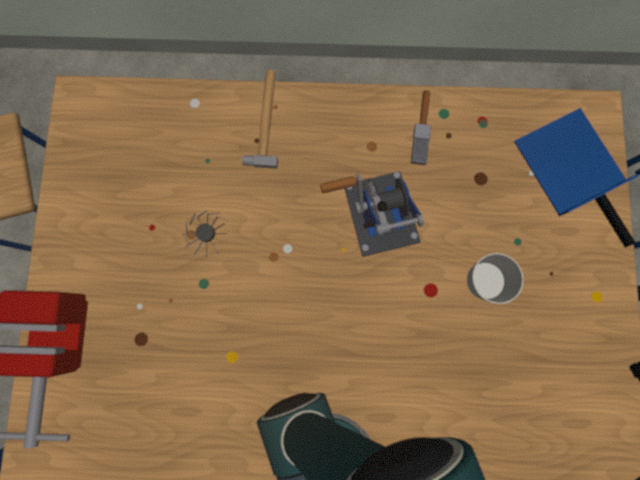

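Side view: winch at about (312,225), black knob at (317,192), wooden handle at (278,212). The tub is at (407,210). Top view: base plate spans (346–420,175–255), handle (320–357,184), tub (495,278).

```bash
python3 - <<'E'
from h import *
for n,(x0,x1,y0,y1) in {"top":(315,430,165,262),"side":(240,355,175,280)}.items():
    z=np.load(n+"0.npz");p,d=z["p"],z["d"];C=cloud(n,d)
    cv2.imwrite(f"pics/{n}c.png",cv2.resize(p[y0:y1,x0:x1,::-1],None,fx=6 if n=="top" else 5.5,fy=6 if n=="top" else 5.5,interpolation=cv2.INTER_CUBIC))
    hsv=cv2.cvtColor(p,cv2.COLOR_RGB2HSV)
    roi=np.zeros((480,640),bool);roi[y0:y1,x0:x1]=1
    Z=C[...,2]
    base=roi&(Z>.004)&(Z<.03)
    print(n,"base n",base.sum(),"z",np.median(Z[base]))
    if n=="top":
        # base plate by colour: low saturation
        m=(roi&(hsv[...,1]<110)|(roi&(hsv[...,0]>95)&(hsv[...,0]<130))).astype(np.uint8)
        m[:, :345]=0
    xy=C[base][:,:2];r=cv2.minAreaRect((xy*1000).astype(np.float32));print(r)
    h=roi&(Z>.05)&(hsv[...,0]<18)&(hsv[...,1]>110)
    q=C[h];print("handle",h.sum(),q.mean(0),q.min(0),q.max(0))
    dd=q-q.mean(0);print(np.linalg.svd(dd,full_matrices=False)[2][0])
    k=roi&(Z>.17)&(p.max(2)<60)
    if k.sum():print("knob",k.sum(),np.median(C[k],0),np.argwhere(k).mean(0))
    print("zmax",Z[roi].max())
z=np.load("top0.npz");C=cloud("top",z["d"]);t=C[225:325,445:545].reshape(-1,3);t=t[(t[:,2]>.07)&(t[:,2]<.1)];print("tub",cv2.minEnclosingCircle((t[:,:2]*1000).astype(np.float32)),t[:,2].max())
E
```

```text
top base n 2785 z 0.008787770963283537
((599.3585815429688, -98.79496765136719), (246.93228149414062, 290.6189270019531), 1.764936089515686)
handle 373 [ 0.59824895 -0.00437512  0.25124679] [ 0.34426819 -0.09360319  0.19285036] [0.63120983 0.03187128 1.13424573]
[ 0.27670322 -0.01756632 -0.96079485]
knob 95 [ 0.56264828 -0.09557912  0.22596548] [206.8        385.81052632]
zmax 1.1342457276323517
side base n 2258 z 0.008219820568101222
((732.4327392578125, -234.34149169921875), (348.4859924316406, 516.8770751953125), 27.279693603515625)
handle 208 [0.59290621 0.01976674 0.21525727] [ 0.07588494 -0.0928218   0.18723313] [0.62461945 0.65723893 0.77831515]
[ 0.51687573 -0.64864853 -0.55865425]
knob 41 [ 0.55954181 -0.08803061  0.22053698] [194.02439024 315.73170732]
zmax 0.77831514978792
tub ((437.3173828125, -376.4188232421875), 58.37989807128906) 0.09052358065519384
```

View pics/topc.png

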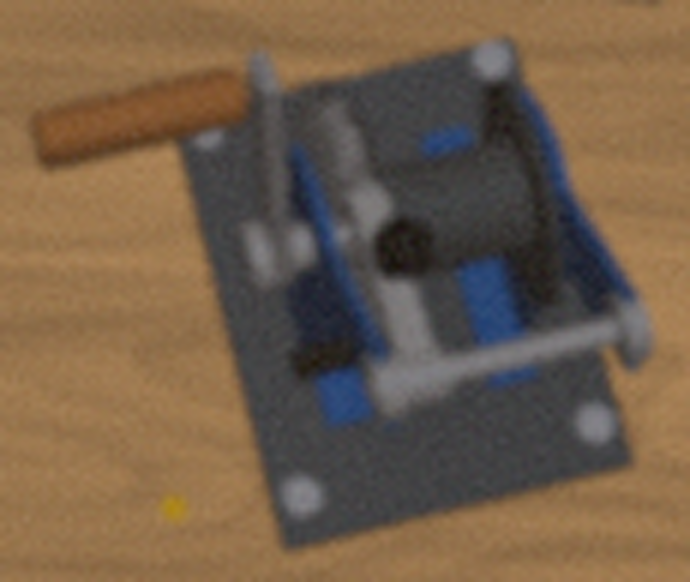

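View pics/sidec.png

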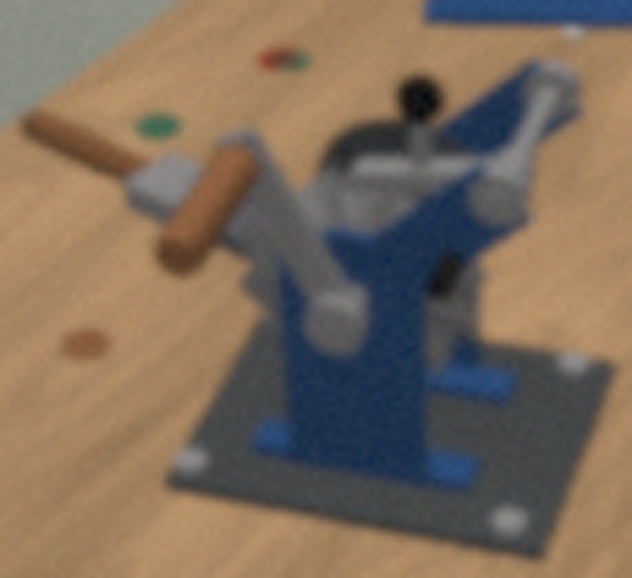

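Knob at top (382.5,206) and side (316.4,193). The crank leans toward +x (far side), handle at top (321–356,176–190). The base corners are clear in the top crop.

```bash
cat >> h.py <<'E'
def ray(n,u,v):
    K,t,Rm=cam(n);return t,Rm@np.linalg.inv(K)@np.array([u,v,1.])
def onz(n,u,v,z):
    t,r=ray(n,u,v);return t+r*(z-t[2])/r[2]
def tri(a,b):
    (t1,r1),(t2,r2)=ray(*a),ray(*b)
    s=np.linalg.lstsq(np.stack([r1,-r2],1),t2-t1,rcond=None)[0]
    p,q=t1+r1*s[0],t2+r2*s[1];return (p+q)/2,np.linalg.norm(p-q)
E
python3 - <<'E'
from h import *
c=[onz("top",315+a/6,165+b/6,.0085)[:2] for a,b in((287,545),(630,462),(512,38),(180,130))]
c=np.array(c);print(c.round(4))
r=cv2.minAreaRect((c*1000).astype(np.float32));print(r)
ex=(c[3]+c[2]-c[0]-c[1]);yaw=np.arctan2(ex[1],ex[0]);ey=c[0]+c[3]-c[1]-c[2];print("yaw",yaw,np.arctan2(-ey[0],ey[1]))
print("knob",tri(("top",382.5,205.8),("side",316.4,193.2)))
# handle outer end & inner end
z=np.load("top0.npz");p,d=z["p"],z["d"];C=cloud("top",d);hsv=cv2.cvtColor(p,cv2.COLOR_RGB2HSV)
h=np.zeros((480,640),bool);h[172:196,318:358]=1;h&=(C[...,2]>.12)&(C[...,2]<.3)&(hsv[...,0]<18)&(hsv[...,1]>110)
q=C[h];print(h.sum(),q.mean(0),np.percentile(q[:,2],[5,50,95]))
Rz=R.from_euler('z',yaw).as_matrix();c0=np.r_[c.mean(0),0]
print("centre",c0)
print("handle in winch",np.percentile((q-c0)@Rz,[2,50,98],axis=0))
print("knob winch",(tri(("top",382.5,205.8),("side",316.4,193.2))[0]-c0)@Rz)
E
```

```text
[[ 0.4877 -0.0752]
 [ 0.5264 -0.2161]
 [ 0.7068 -0.1669]
 [ 0.6622 -0.0272]]
((597.2041015625, -121.06551361083984), (186.96719360351562, 146.49241638183594), 15.365082740783691)
yaw 0.26719407089259717 0.28851781972225843
knob (array([ 0.56570031, -0.09849074,  0.21256058]), np.float64(0.0013644703924567075))
353 [ 0.61203812 -0.00496524  0.2037908 ] [0.19777953 0.20432336 0.20810422]
centre [ 0.59574623 -0.12137289  0.        ]
handle in winch [[0.03760539 0.07220383 0.19559868]
 [0.04593389 0.10833434 0.20432336]
 [0.05713276 0.14319982 0.20911489]]
knob winch [-0.02293827  0.03000311  0.21256058]
```

{"api": "move_arm", "payload": {
  "moves": [
    {"gripper": 255,"slide": [0.03,-0.02,-0.05],"turn": [0,0,0.147]},
    {"gripper": 255,"slide": [0.51,-0.348,-0.05],"turn": [0,0,0.147]},
    {"gripper": 255,"slide": [0.51,-0.348,-0.05],"turn": [0,0,0.147]},
    {"gripper": 255,"slide": [0.51,-0.348,-0.05],"turn": [0,0,0.147]},
    {"gripper": 255,"slide": [0.51,-0.348,-0.05],"turn": [0,0,0.147]},
    {"gripper": 255,"slide": [0.51,-0.348,-0.05],"turn": [0,0,0.147]},
    {"gripper": 255,"slide": [0.51,-0.348,-0.05],"turn": [0,0,0.147]},
    {"gripper": 255,"slide": [0.51,-0.348,-0.05],"turn": [0,0,0.147]},
    {"gripper": 255,"slide": [0.51,-0.348,-0.05],"turn": [0,0,0.147]},
    {"gripper": 255,"slide": [0.51,-0.348,-0.05],"turn": [0,0,0.147]},
    {"gripper": 255,"slide": [0.51,-0.348,-0.05],"turn": [0,0,0.147]},
    {"gripper": 255,"slide": [0.51,-0.348,-0.05],"turn": [0,0,0.147]},
    {"gripper": 255,"slide": [0.51,-0.348,-0.05],"turn": [0,0,0.147]},
    {"gripper": 255,"slide": [0.51,-0.348,-0.05],"turn": [0,0,0.147]},
    {"gripper": 255,"slide": [0.51,-0.348,-0.05],"turn": [0,0,0.147]},
    {"gripper": 255,"slide": [0.51,-0.348,-0.05],"turn": [0,0,0.147]},
    {"gripper": 255,"slide": [0.51,-0.348,-0.05],"turn": [0,0,0.147]},
    {"gripper": 255,"slide": [0.51,-0.348,-0.05],"turn": [0,0,0.147]}
  ]
}}

```text
t: 1.9
tcp_pos: [0.5988, -0.0896, 0.3528]
tcp_rot: [3.141, 0.0, 0.275]
contact_force: [-0.6, -0.4, 0.4]
gripper_width: 0.0003
gripper_force: 0.0
```

{"api": "move_arm", "payload": {
  "moves": [
    {"gripper": 255,"slide": [0,0,0.02],"turn": [0,0,0]},
    {"gripper": 255,"slide": [0,0,0.04],"turn": [0,0,0]},
    {"gripper": 255,"slide": [0,0,0.06],"turn": [0,0,0]},
    {"gripper": 255,"slide": [0,0,0.07],"turn": [0,0,0]},
    {"gripper": 255,"slide": [0,0,0.08],"turn": [0,0,0]},
    {"gripper": 255,"slide": [0,0,0.08],"turn": [0,0,0]}
  ]
}}

```text
t: 2.5
tcp_pos: [0.5987, -0.0886, 0.2714]
tcp_rot: [-3.141, 0.002, 0.276]
contact_force: [0.3, 0.4, 0.3]
gripper_width: 0.0007
gripper_force: 0.0
```

```bash
python3 - <<'E'
from h import *
p,d=snap("side","side1")
cv2.imwrite("pics/s1c.png",cv2.resize(p[120:280,230:380,::-1],None,fx=3.7,fy=3.7,interpolation=cv2.INTER_CUBIC))
E
```

```text
(no output)
```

View pics/s1c.png

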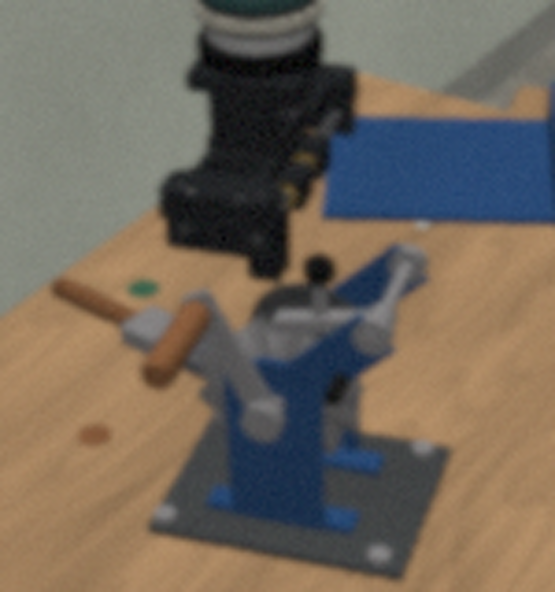

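The fingertips stand next to the knob on its far side at crop (265,270), knob at (320,268), as planned. Next I push it over along its arc.

{"api": "move_arm", "payload": {
  "moves": [
    {"gripper": 255,"slide": [-0.01,0,0],"turn": [0,0,0]},
    {"gripper": 255,"slide": [-0.017,0,0],"turn": [0,0,0]},
    {"gripper": 255,"slide": [-0.023,0,-0.004],"turn": [0,0,0]},
    {"gripper": 255,"slide": [-0.03,0,-0.009],"turn": [0,0,0]},
    {"gripper": 255,"slide": [-0.036,0,-0.013],"turn": [0,0,0]},
    {"gripper": 255,"slide": [-0.043,0,-0.015],"turn": [0,0,0]},
    {"gripper": 255,"slide": [-0.05,0,-0.016],"turn": [0,0,0]},
    {"gripper": 255,"slide": [-0.057,0,-0.015],"turn": [0,0,0]},
    {"gripper": 255,"slide": [-0.064,0,-0.014],"turn": [0,0,0]},
    {"gripper": 255,"slide": [-0.071,0,-0.012],"turn": [0,0,0]},
    {"gripper": 255,"slide": [-0.078,0,-0.009],"turn": [0,0,0]},
    {"gripper": 255,"slide": [-0.085,0,-0.005],"turn": [0,0,0]},
    {"gripper": 255,"slide": [-0.092,0,-0.002],"turn": [0,0,0]},
    {"gripper": 255,"slide": [-0.098,0,0],"turn": [0,0,0]},
    {"gripper": 255,"slide": [-0.104,0,0],"turn": [0,0,0]},
    {"gripper": 255,"slide": [-0.104,0,0],"turn": [0,0,0]}
  ]
}}

```text
t: 4.15
tcp_pos: [0.5024, -0.1167, 0.2868]
tcp_rot: [3.136, -0.014, 0.277]
contact_force: [-17.4, 9.7, 57.8]
gripper_width: 0.0006
gripper_force: 30.9
```

{"api": "move_arm", "payload": {
  "moves": [
    {"gripper": 255,"slide": [0.02,0,-0.01],"turn": [0,0,0]},
    {"gripper": 255,"slide": [0.04,0,-0.04],"turn": [0,0,0]},
    {"gripper": 255,"slide": [0.07,0,-0.07],"turn": [0,0,0]},
    {"gripper": 255,"slide": [0.1,0,-0.08],"turn": [0,0,0]},
    {"gripper": 255,"slide": [0.14,0,-0.08],"turn": [0,0,0]},
    {"gripper": 255,"slide": [0.18,-0.02,-0.08],"turn": [0,0,0]},
    {"gripper": 255,"slide": [0.2,-0.05,-0.08],"turn": [0,0,0]},
    {"gripper": 255,"slide": [0.2,-0.08,-0.08],"turn": [0,0,0]},
    {"gripper": 255,"slide": [0.2,-0.08,-0.08],"turn": [0,0,0]}
  ]
}}

```text
t: 5.05
tcp_pos: [0.6684, 0.0177, 0.3511]
tcp_rot: [-3.14, 0.004, 0.28]
contact_force: [-0.7, 0.7, 0.4]
gripper_width: 0.0007
gripper_force: 0.0
```

```bash
python3 - <<'E'
from h import *
p,d=snap("side","side2");t,e=snap("top","top2");np.savez("top2.npz",p=t,d=e)
a=cv2.resize(p[120:280,230:350,::-1],(390,520),interpolation=cv2.INTER_CUBIC);b=cv2.resize(t[160:280,310:400+10,::-1],(390,520),interpolation=cv2.INTER_CUBIC)
cv2.imwrite("pics/c2.png",np.hstack([a,b]))
E
```

```text
(no output)
```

View pics/c2.png

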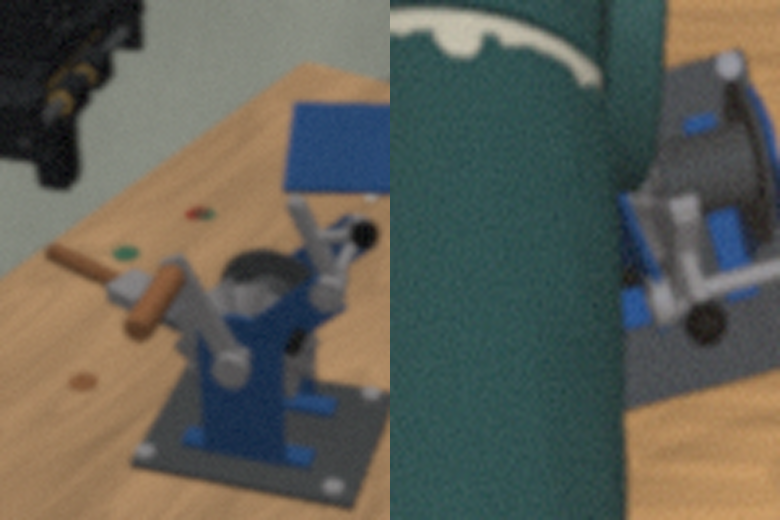

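Pawl is laid back: knob at top (705,325) right half, behind the cross rod. Next I turn the gripper 90° so its body stays clear of the pawl, then lower beside the handle.

{"api": "move_arm", "payload": {
  "moves": [
    {"gripper": 255,"slide": [0.01,0,0],"turn": [0,0,-0.14]},
    {"gripper": 255,"slide": [0.01,0,0],"turn": [0,0,-0.28]},
    {"gripper": 255,"slide": [0.01,0,0],"turn": [0,0,-0.42]},
    {"gripper": 255,"slide": [0.01,0,0],"turn": [0,0,-0.56]},
    {"gripper": 255,"slide": [0.01,0,0],"turn": [0,0,-0.7]},
    {"gripper": 255,"slide": [0.01,0,0],"turn": [0,0,-0.84]},
    {"gripper": 255,"slide": [0.01,0,0],"turn": [0,0,-0.98]},
    {"gripper": 255,"slide": [0.01,0,0],"turn": [0,0,-1.12]},
    {"gripper": 255,"slide": [0.01,0,0],"turn": [0,0,-1.26]},
    {"gripper": 255,"slide": [0.01,0,0],"turn": [0,0,-1.4]},
    {"gripper": 255,"slide": [0.01,0,0],"turn": [0,0,-1.54]},
    {"gripper": 255,"slide": [0.01,0,0.02],"turn": [0,0,-1.57]},
    {"gripper": 255,"slide": [0.01,0,0.05],"turn": [0,0,-1.57]},
    {"gripper": 255,"slide": [0.01,0,0.08],"turn": [0,0,-1.57]},
    {"gripper": 255,"slide": [0.01,0,0.1],"turn": [0,0,-1.57]},
    {"gripper": 255,"slide": [0.01,0,0.108],"turn": [0,0,-1.57]},
    {"gripper": 255,"slide": [0.01,0,0.108],"turn": [0,0,-1.57]}
  ]
}}

```text
t: 6.85
tcp_pos: [0.6784, 0.0163, 0.243]
tcp_rot: [-3.138, -0.001, 1.846]
contact_force: [-0.6, 1.1, 0.4]
gripper_width: 0.0004
gripper_force: 0.0
```

```bash
python3 - <<'E'
from h import *
p,d=snap("side","side3")
cv2.imwrite("pics/c3.png",cv2.resize(p[100:280,200:370,::-1],None,fx=3.3,fy=3.3,interpolation=cv2.INTER_CUBIC))
E
```

```text
(no output)
```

View pics/c3.png

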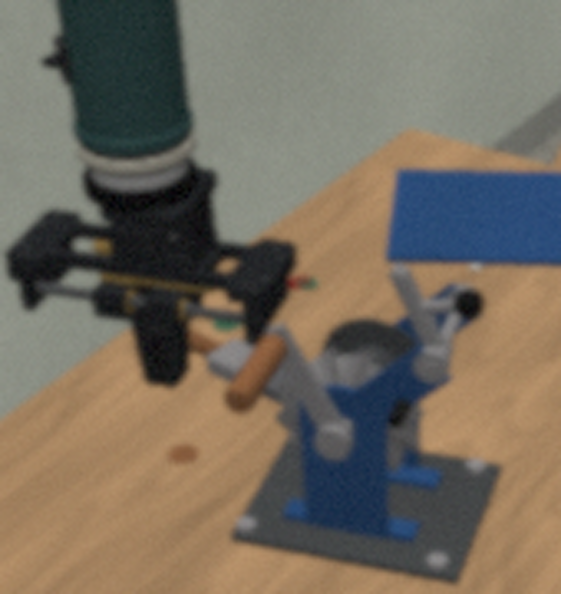

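Fingers stand on the far side of the handle (crop (165,350) vs handle (255,370)). The body is well clear of the pawl. Pushing now.

{"api": "move_arm", "payload": {
  "moves": [
    {"gripper": 255,"slide": [0,-0.02,0],"turn": [0,0,0]},
    {"gripper": 255,"slide": [0,-0.034,0],"turn": [0,0,0]},
    {"gripper": 255,"slide": [0,-0.042,0],"turn": [0,0,0]},
    {"gripper": 255,"slide": [0,-0.05,-0.002],"turn": [0,0,0]},
    {"gripper": 255,"slide": [0,-0.057,-0.004],"turn": [0,0,0]},
    {"gripper": 255,"slide": [0,-0.064,-0.005],"turn": [0,0,0]},
    {"gripper": 255,"slide": [0,-0.071,-0.006],"turn": [0,0,0]},
    {"gripper": 255,"slide": [0,-0.078,-0.006],"turn": [0,0,0]},
    {"gripper": 255,"slide": [0,-0.085,-0.006],"turn": [0,0,0]},
    {"gripper": 255,"slide": [0,-0.092,-0.005],"turn": [0,0,0]},
    {"gripper": 255,"slide": [0,-0.099,-0.003],"turn": [0,0,0]},
    {"gripper": 255,"slide": [0,-0.106,-0.001],"turn": [0,0,0]},
    {"gripper": 255,"slide": [0,-0.113,0.002],"turn": [0,0,0]},
    {"gripper": 255,"slide": [0,-0.12,0.005],"turn": [0,0,0]},
    {"gripper": 255,"slide": [0,-0.126,0.008],"turn": [0,0,0]},
    {"gripper": 255,"slide": [0,-0.13,0.01],"turn": [0,0,0]}
  ]
}}

```text
t: 8.5
tcp_pos: [0.5532, -0.018, 0.2337]
tcp_rot: [-3.14, -0.001, 1.847]
contact_force: [3.6, 0.7, 3.4]
gripper_width: 0.0003
gripper_force: 1.7
```

{"api": "move_arm", "payload": {
  "moves": [
    {"gripper": 255,"slide": [0,-0.003,0.001],"turn": [0,0,0]},
    {"gripper": 255,"slide": [0,-0.006,0.002],"turn": [0,0,0]},
    {"gripper": 255,"slide": [0,-0.009,0.002],"turn": [0,0,0]},
    {"gripper": 255,"slide": [0,-0.009,0.002],"turn": [0,0,0]}
  ]
}}

```text
t: 8.9
tcp_pos: [0.5451, -0.0202, 0.2314]
tcp_rot: [-3.141, -0.001, 1.847]
contact_force: [5.5, 1.2, -2.5]
gripper_width: 0.0005
gripper_force: 2.2
```

{"api": "move_arm", "payload": {
  "moves": [
    {"gripper": 255,"slide": [0,-0.002,0],"turn": [0,0,0]},
    {"gripper": 255,"slide": [0,-0.004,0.001],"turn": [0,0,0]},
    {"gripper": 255,"slide": [0,-0.006,0.001],"turn": [0,0,0]},
    {"gripper": 255,"slide": [0,-0.006,0.001],"turn": [0,0,0]}
  ]
}}

```text
t: 9.3
tcp_pos: [0.5399, -0.0217, 0.2307]
tcp_rot: [3.141, -0.001, 1.847]
contact_force: [6.2, 2.5, -4.7]
gripper_width: 0.0003
gripper_force: 2.9
```

{"api": "move_arm", "payload": {
  "moves": [
    {"gripper": 255,"slide": [0,-0.002,0],"turn": [0,0,0]},
    {"gripper": 255,"slide": [0,-0.004,0.001],"turn": [0,0,0]},
    {"gripper": 255,"slide": [0,-0.004,0.001],"turn": [0,0,0]}
  ]
}}

```text
t: 9.6
tcp_pos: [0.5378, -0.0223, 0.2307]
tcp_rot: [3.136, -0.0, 1.846]
contact_force: [10.2, 3.2, -3.8]
gripper_width: 0.0006
gripper_force: 5.1
```

{"api": "move_arm", "payload": {
  "moves": [
    {"gripper": 255,"slide": [0,-0.002,0],"turn": [0,0,0]},
    {"gripper": 255,"slide": [0,-0.004,0],"turn": [0,0,0]},
    {"gripper": 255,"slide": [0,-0.004,0],"turn": [0,0,0]}
  ]
}}

```text
t: 9.9
tcp_pos: [0.5372, -0.0225, 0.231]
tcp_rot: [3.128, 0.0, 1.846]
contact_force: [22.4, 6.8, -12.4]
gripper_width: 0.0006
gripper_force: 10.8
```

Firm stop: the force climbs with no motion. Backing off and checking.

{"api": "move_arm", "payload": {
  "moves": [
    {"gripper": 255,"slide": [0,0.012,0],"turn": [0,0,0]},
    {"gripper": 255,"slide": [0,0.04,0],"turn": [0,0,0]},
    {"gripper": 255,"slide": [0,0.07,-0.02],"turn": [0,0,0]},
    {"gripper": 255,"slide": [0.02,0.1,-0.06],"turn": [0,0,0]},
    {"gripper": 255,"slide": [0.06,0.13,-0.1],"turn": [0,0,0]},
    {"gripper": 255,"slide": [0.1,0.15,-0.12],"turn": [0,0,0]},
    {"gripper": 255,"slide": [0.1,0.15,-0.12],"turn": [0,0,0]},
    {"gripper": 255,"slide": [0.1,0.15,-0.12],"turn": [0,0,0]}
  ]
}}

```text
t: 10.7
tcp_pos: [0.6492, 0.1146, 0.3511]
tcp_rot: [-3.141, 0.0, 1.85]
contact_force: [0.1, -0.7, 0.8]
gripper_width: 0.0005
gripper_force: 0.0
```

```bash
python3 - <<'E'
from h import *
p,d=snap("side","side4")
cv2.imwrite("pics/c4.png",cv2.resize(p[150:290,250:440,::-1],None,fx=4,fy=4,interpolation=cv2.INTER_CUBIC))
E
```

```text
(no output)
```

View pics/c4.png

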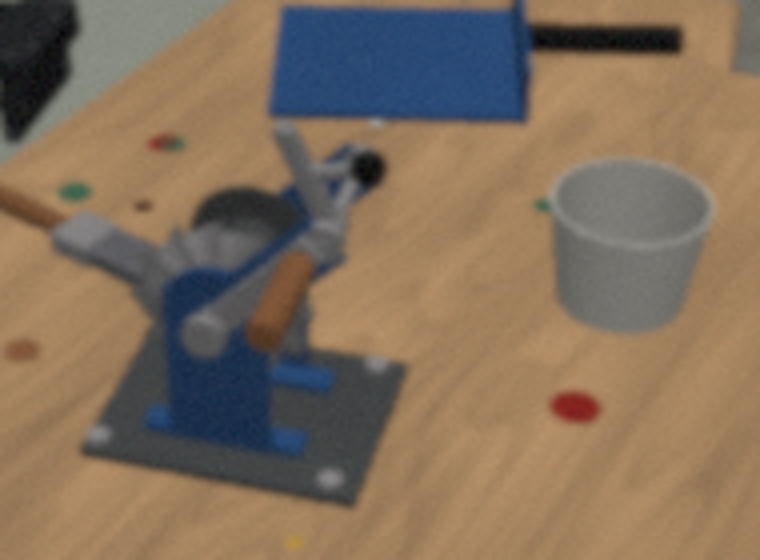

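The crank leans towards the pivot side with its handle at crop (280,300), on the stop. The pawl is laid back with its knob at (368,168), the tub is undisturbed, and the robot is clear.

```bash
python3 -c "
from station import arm
print(arm.job_done())"
```

```text
the job is handed in; nothing more can be done
None
```

The job is handed in: the pawl is laid right back, the crank is wound back against its rubber stop, and the tub was left where it stood. While flipping the pawl, the wrist force read about 60 N, probably the fingertips pressing on the cheek or pin, well under the 120 N wrist limit.

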